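Heft two saggers, load the full one and start the test kiln

ROBOT

A 6-joint arm with a two-finger parallel gripper is mounted at the origin on the work surface. World frame = base frame: x ahead of the robot, y to its left, z up, the work surface at z = 0. Lengths are in m, angles in degrees, forces in N, time in s.
With the tool pointing down it reaches from about 0.375 to 0.9 m from the base axis. Payload 3.1 kg.
Tool frame: the origin (TCP) lies on the front face of the gripper's body, between the roots of the fingers; the fingertips stand 70 mm ahead of it and the grasp point (between the pads) lies 51 mm ahead of it; x points along the fingers, y is the direction in which the jaws open and shut, and the axes are right-handed (so a half turn about x gives the same grasp; the last joint's range is limited). The gripper opens to 87 mm and grips with 3 to 60 N. Pads are 19 mm wide; open, the fingers measure 117 mm over their backs; the gripper's body (75 mm by 190 mm) begins 51 mm behind the grasp point.
Start: joints at [-87.347, 30.224, 82.088, -0, 67.689, -10.227], TCP at [0.139, -0.609, 0.292] pointing down, gripper open.
Joint ranges: [-176.69, 176.69], [-43.24, 126.21], [12.49, 139.97], [-82, 262], [0, 151.66], [-163.58, 163.58]. Speed limits (degrees/s): [159.86, 159.86, 180, 180, 180, 180].

INTERFACE

Orientations are given as a 3x3 rotation matrix whose columns are the frame's x, y, z axes.
In Python, from rig import bot gives the robot as it stands.
- The arm moves only by the shell command python3 -m crank 'ROWS'. ROWS is JSON, a list of rows, each an object with "slide": the shift along the world's x, y, z in mm, a list of three; "turn": the turn, a rotation vector about the world's x, y, z in degrees, a list of three; "grip": the opening, from 0 (shut) to 1 (fully open). In form: [{"slide": [tx, ty, tz], "turn": [wx, wy, wz], "grip": grip}, ...]. A call has 1 to 5 rows; each row shifts and turns the pose as measured when the row begins; what a row does not reach is not made up. A row lasts 1/12 s, in which the tool goes at most 41.7 mm and 7.16 degrees, less where a joint would pass 70% of its speed; a pose out of reach is approached as far as the arm can. A call with a gripper value outside its range is refused whole. The fingers move at their own pace and stop on an object; the grip force is fixed at half the most. Time passes only in rows, so rows that do not move let the fingers close. It gives the time, the measured TCP pose, the force and the opening at its end, in the units of the state.
- bot.read_state(): the state, without advancing time (a new reading comes with each control period).
- bot.capture(name): name is "side" or "top" or "wrist"; returns (picture, depth): 384x512x3 uint8, red, green, blue; 384x512 float32, m along the optical axis (not along the pixel's ray), 0 where there is no reading.
- bot.camera_params(name): a dict with "intrinsics" (3x3 intrinsics, pixels), "world_from_camera" (4x4, takes a point from camera to world coordinates); the wrist camera has in their place "tool_from_camera" (4x4, takes a point from camera to tool coordinates, whose origin is the TCP and whose axes are the tool frame's). Camera axes: x right, y down, z forward; pixel columns grow to the right and rows downward; lengths in m; the calibration is good to about 2 mm. A picture is of the moment at which its call begins: read the wrist's pose just before it. camera_params takes no time and is no camera call.
- bot.hand_in(): hands the job in, once; it reports no verdict.
Trained networks look in the newest picture that a camera, given by its name, has taken for a name from the list of things; names that differ only in an ending like _2 or _b are one class to them, and where a whole thing is asked for, a point or a joint stands for the part that bears it (a point fixed in the world has none). Each returns a list of dicts, best first, with "conf" (0 to 1); they miss things now and then, are a little off and sometimes report something else, mostly with a low value. They report only what shows in the picture. A call takes as long as a camera call.
- bot.outline_of(camera, target): "pixels" (384x512 bool, what is visible of it) and "centre" ([row, column] in pixels, amid what is visible of it).
- bot.spot_point(camera, target): "centre" ([row, column] in pixels: a listed point, or the origin of a listed thing).
The state is a dict: "time_s": time; "joint_positions": joint angles; "qvel": joint speeds; "tau": joint torques, N m; "position": TCP position; "tcp_rot": TCP orientation; "force": force on the tool from outside, world axes, zero at the start; "moment": the same for the moment, N m; "opening": opening from 0.0 (shut) to 1.0 (fully open).
Only numpy, scipy, OpenCV 4.12 (cv2) and the standard library are available. Lean on these libraries where they do the work, as an engineer would, in place of code of your own. Each camera call takes 0.05 s, during which the arm holds its last target. There are 200 camera calls.

TASK

Lift the two closed saggers in turn to feel which is heavier: stand the heavier, full one upright on the shelf inside the test kiln and put the lighter one upright in the plywood tray, setting both down without dropping them and keeping them level. With the full one in, lower the kiln lid gently until it is shut, then press the green button on the controller to start the firing. Leave the other things where they are.

Things in the scene. Friction and masses are not known exactly. Their poses are not given: they have to be found in the camera images.
- sagger_a_center (a point): closed buff ceramic sagger 110 x 60 x 72 mm high, flat lid held by a dark wire clip at each end (it stays on). Of two lookalikes one is full, at least 150 g heavier (both under 0.8 kg); which one varies and cannot be seen. Point: its centre, 36 mm up; x along the 110 mm, y across the 60 mm (grasp across it from above), z up. Stands at right, in front of the tray
- sagger_b_center (a point): the other sagger: closed buff ceramic sagger 110 x 60 x 72 mm high, flat lid held by a dark wire clip at each end (it stays on). Of two lookalikes one is full, at least 150 g heavier (both under 0.8 kg); which one varies and cannot be seen. Point: its centre, 36 mm up; x along the 110 mm, y across the 60 mm (grasp across it from above), z up. Stands at right, in front of the tray
- kiln_shelf_top (a point): centre of the top of the flat kiln shelf on the chamber floor, 50 mm above the work surface, where the full sagger stands. Kiln: fixed dark grey metal box 214 mm square, rim 135 mm high (85 mm above this point), chamber 150 x 150 mm centred here, open on top, walls 32 mm. Axes: z up, y to the hinge side (left), x away from the robot, chamber sides along x and y.
- kiln_lid (a joint): angle of the kiln's lid (rad): 0 shut, 1.52 to 1.66 at the start (standing open at the kiln's left side). The stiff hinge holds it at any angle, so it must be taken all the way down; this takes 1 to 8 N at the handle.
- kiln_lid_hinge (a point): middle of the hinge line (along the kiln's x) on the kiln's left rim edge, 107 mm left of the chamber centre, 135 mm above the work surface. Its axes turn with the lid: x along the hinge, -y towards the lid's free edge, z out of the lid's top face. Lid 214 x 214 mm, 31 mm thick.
- kiln_lid_handle (a point): middle of the lid's handle: round black bar 10 mm thick, 110 mm long, parallel to the hinge, posts 90 mm apart; 202 mm from the hinge along the lid, 78 mm above its underside (bar axis 46 mm off its top face). Can be pinched across from above at every angle (gripper part-open) and turns between the fingers. Lid shut: 213 mm above the work surface, 95 mm right of the chamber centre.
- tray_in (a point): centre of the inner floor (6 mm above the work surface) of the fixed open plywood tray at the right, where the lighter sagger goes; inside 155 mm (its x) by 200 mm (its y), z up; walls 6 mm thick, 42 mm high from the work surface.
- start_button_top (a point): centre of the top of the round green start button, 32 mm across, on the sloping panel of the fixed grey kiln controller (140 x 112 mm, about 85 mm high at its back) at the left. The panel slopes 20 degrees, facing up and towards the robot; a straight push down works.
- start_button (a joint): travel of the green button (m): 0 out, 0.006 fully in, which takes 5 N; it springs back. Over 0.004 counts as pressed.
- egg_cup: matte white porcelain egg cup, 50 mm across, 62 mm high; origin under its foot. Leave alone.
- calipers: steel vernier calipers lying flat, 190 mm long, 8 mm thick; origin under the middle of the bar. Leave alone.
- clay_spoon: brown bisque clay spoon, 160 mm long, lying flat. Leave alone.
- bead_jar: glass jar of coloured glass beads, 66 mm across, 94 mm high; origin under its base. Leave alone.
- brush_pot: blue pot of brushes, 68 mm across, about 170 mm high with the brushes; origin under its base. Leave alone.
- cone_box: cardboard box of pyrometric cones, 55 x 85 x 50 mm; origin under its base. Leave alone.

How it is judged:
By the outcome, as a careful person would: the job done as asked, in the order asked, and still so for the second after the job is handed in, with the robot touching nothing.
It also fails if it takes over 72 s, if anything falls off the work surface, if the arm or the gripper's body presses on something with over 40 N, if the wrist force passes 120 N, or if a joint passes its speed limit or range.

## Working session

There is one attempt and no reset: what is moved stays moved. The work goes in short steps, Python scripts to look and compute and a shell command to move; the robot and the scene stay as the last step left them, time stands still between calls to the robot, and variables do not carry over. Pictures are saved under pics/ and viewed, about 8 in all and at most 12, crops included, and the job is handed in when it is done.

```bash
ls; mkdir -p pics; cat > h.py <<'E'
import numpy as np, cv2
from rig import bot
def cam(name):
    p=bot.camera_params(name); K=np.array(p["intrinsics"])
    if "world_from_camera" in p: return K,np.array(p["world_from_camera"])
    s=bot.read_state(); T=np.eye(4); T[:3,:3]=s["tcp_rot"]; T[:3,3]=s["position"]
    return K,T@np.array(p["tool_from_camera"])
def world(K,T,rc,d):
    r,c=rc; p=np.linalg.inv(K)@np.array([c,r,1.])*d
    return (T@np.append(p,1))[:3]
def onplane(K,T,rc,z):
    a=world(K,T,rc,1.); o=T[:3,3]; v=a-o
    return o+v*(z-o[2])/v[2]
def cloud(K,T,depth):
    r,c=np.mgrid[:384,:512]; p=np.stack([c,r,np.ones_like(r)],-1)@np.linalg.inv(K).T*depth[...,None]
    return p@T[:3,:3].T+T[:3,3]
def dep(depth,rc):
    r,c=int(rc[0]),int(rc[1]); w=depth[max(r-2,0):r+3,max(c-2,0):c+3]; w=w[w>0]
    return np.median(w) if w.size else 0
E
python3 - <<'E'
from h import *
np.set_printoptions(precision=4,suppress=True)
ims=[]
for n in ["top","side"]:
    K,T=cam(n); im,d=bot.capture(n); np.savez(f"{n}0.npz",im=im,d=d,K=K,T=T)
    ims.append(im)
    C=cloud(K,T,d)
    print(n,"cam at",T[:3,3])
    for t in ["sagger_a_center","kiln_shelf_top","kiln_lid_hinge","kiln_lid_handle","tray_in","start_button_top"]:
        for q in bot.spot_point(n,t)[:3]:
            print(t,round(q["conf"],2),np.round(q["centre"]),world(K,T,q["centre"],dep(d,q["centre"])))
    for q in bot.outline_of(n,"sagger_a_center")[:3]:
        m=q["pixels"]&(d>0); P=C[m]; zt=np.percentile(P[:,2],95); tp=P[abs(P[:,2]-zt)<.006]
        print("outl",round(q["conf"],2),np.round(q["centre"]),m.sum(),zt,cv2.minAreaRect((tp[:,:2]*1000).astype(np.float32)))
cv2.imwrite("pics/1.png",cv2.resize(np.vstack(ims)[:,:,::-1],None,fx=.78,fy=.78))
print(bot.read_state())
E
```

```text
pics
top cam at [ 0.4589 -0.0083  1.2651]
sagger_a_center 0.92 [231. 308.] [ 0.4278 -0.1472  0.0724]
kiln_shelf_top 0.85 [198. 213.] [0.5235 0.1257 0.0505]
kiln_lid_hinge 0.89 [194. 173.] [0.5319 0.2237 0.1362]
kiln_lid_handle 0.8 [189. 114.] [0.5295 0.3122 0.3392]
kiln_lid_handle 0.38 [140. 171.] [0.6917 0.2426 0.0713]
tray_in 0.59 [158. 338.] [ 0.6468 -0.2475  0.0053]
start_button_top 0.66 [204.  99.] [0.5087 0.4483 0.0704]
start_button_top 0.6 [189. 117.] [0.5302 0.3071 0.3392]
start_button_top 0.52 [222. 373.] [ 0.4538 -0.3286  0.0724]
outl 0.73 [233. 308.] 879 0.07612775118995667 ((425.49346923828125, -148.717529296875), (60.155540466308594, 109.25172424316406), 68.30921936035156)
outl 0.42 [199. 210.] 2207 0.05379344611891616 ((525.2111206054688, 122.72061920166016), (138.04566955566406, 137.6038055419922), 87.26600646972656)
side cam at [0.7229 0.6444 1.0226]
sagger_a_center 0.56 [179. 281.] [ 0.4425 -0.1219  0.0632]
kiln_shelf_top 0.5 [145. 304.] [ 0.2864 -0.3181  0.0031]
kiln_lid_hinge 0.86 [266. 287.] [0.5454 0.2619 0.1924]
kiln_lid_handle 0.76 [254. 300.] [0.5405 0.3095 0.
[... 213 characters left out ...]
 0.4501 0.0723]
outl 0.75 [178. 282.] 778 0.07389859656828258 ((425.90771484375, -147.9540557861328), (63.84239196777344, 110.61907196044922), 69.33605194091797)
{'time_s': 0.8, 'joint_positions': array([-87.3464,  30.2213,  82.0876,   0.0004,  67.6902, -10.2259]), 'qvel': array([-0.0047,  0.0592,  0.0767,  0.0269,  0.0185,  0.0404]), 'tau': array([ -0.0001, -43.9945, -17.6979,   0.0633,   0.0502,  -0.    ]), 'position': array([ 0.1394, -0.6092,  0.2923]), 'tcp_rot': array([[ 0.    ,  0.2229, -0.9748],
       [-0.    , -0.9748, -0.2229],
       [-1.    ,  0.    , -0.    ]]), 'force': array([0.1343, 0.4327, 0.11  ]), 'moment': array([-0.0222,  0.014 ,  0.0122]), 'opening': 1.0041143154255092}
```

View pics/1.png

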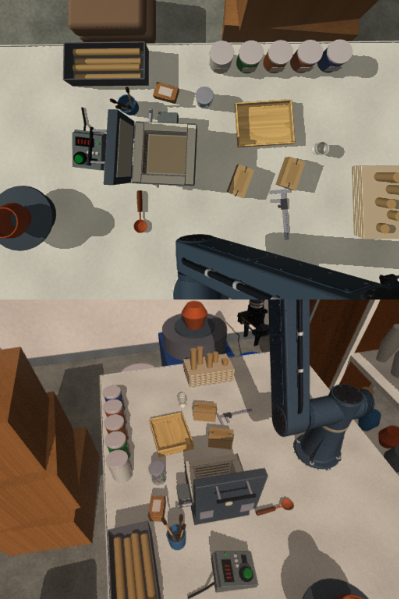

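```bash
python3 - <<'E'
from h import *
np.set_printoptions(precision=4,suppress=True)
for n in ["top","side"]:
    f=np.load(f"{n}0.npz"); C=cloud(f["K"],f["T"],f["d"]); ok=f["d"]>0; C=C[ok]
    def fit(tag,cx,cy,r,z0,z1):
        P=C[(abs(C[:,0]-cx)<r)&(abs(C[:,1]-cy)<r)&(C[:,2]>z0)&(C[:,2]<z1)]
        if len(P)<10: print(n,tag,"few");return
        rect=cv2.minAreaRect((P[:,:2]*1000).astype(np.float32)); b=cv2.boxPoints(rect)
        e=[b[1]-b[0],b[2]-b[1]]; L=max(e,key=np.linalg.norm)
        u,s,v=np.linalg.svd(P[:,:2]-P[:,:2].mean(0),full_matrices=False)
        print(n,tag,len(P),"c",np.round(rect[0],1),"size",np.round(rect[1],1),"long ang",round(np.degrees(np.arctan2(L[1],L[0]))%180,1),"pca",round(np.degrees(np.arctan2(v[0,1],v[0,0]))%180,1),"z",np.median(P[:,2]),"mean",P.mean(0))
    fit("A",.426,-.148,.075,.066,.085)
    fit("B",.454,-.328,.075,.066,.085)
    fit("rim",.525,.123,.13,.128,.142)
    fit("shelf",.525,.123,.068,.045,.056)
    fit("tray",.64,-.24,.14,.036,.048)
    fit("trayfloor",.64,-.24,.14,.003,.012)
    fit("ctrl",.51,.44,.10,.03,.1)
    fit("lidhi",.53,.29,.14,.30,.42)
    fit("brushpot/cone tall",.64,.2,.06,.05,.2)
    im=f["im"][ok].astype(int); g=(im[:,1]>im[:,0]*1.6)&(im[:,1]>im[:,2]*1.5)&(im[:,1]>60)&(abs(C[:,1]-.45)<.08)&(abs(C[:,0]-.51)<.08)
    print(n,"green",g.sum(),C[g].mean(0) if g.any() else "",C[g].min(0),C[g].max(0))
    # objects around kiln right: max heights
f=np.load("top0.npz"); cv2.imwrite("pics/2.png",cv2.resize(f["im"][90:290,70:430,::-1],None,fx=2.2,fy=2.2))
E
```

```text
top A 834 c [ 425.9 -149. ] size [ 60.6 114.4] long ang 158.8 pca 158.7 z 0.0721561082734582 mean [ 0.4254 -0.1484  0.0723]
top B 847 c [ 452.6 -334.7] size [ 61.1 113.6] long ang 160.3 pca 160.5 z 0.0723256757952444 mean [ 0.4525 -0.3342  0.0723]
top rim 3387 c [524.5 124.1] size [216.5 216.2] long ang 87.1 pca 154.0 z 0.13553610954439255 mean [0.5226 0.1246 0.1355]
top shelf 2114 c [524.8 122.9] size [135.7 134. ] long ang 89.7 pca 62.3 z 0.049837783434165894 mean [0.525  0.122  0.0499]
top tray 550 c [ 612.6 -247. ] size [229.1 213.5] long ang 3.2 pca 92.7 z 0.04125798214225462 mean [ 0.6435 -0.2481  0.0412]
top trayfloor 3329 c [ 640.3 -240. ] size [279.8 279.2] long ang 90.0 pca 95.2 z 0.005832424493639854 mean [ 0.6431 -0.2439  0.0061]
top ctrl 1658 c [543.6 417.3] size [112.4 138.8] long ang 173.0 pca 152.3 z 0.0629824961865556 mean [0.5442 0.4137 0.0608]
top lidhi 2254 c [533.1 273.2] size [ 85.1 213.7] long ang 177.1 pca 177.3 z 0.3465700993311919 mean [0.5313 0.2528 0.3406]
top brushpot/cone tall 936 c [639.7 199.6] size [119.2 119.1] long ang 0.2 pca 53.3 z 0.1343989471829
[... 532 characters left out ...]
 ] size [228.  217.5] long ang 2.1 pca 89.9 z 0.03987992560002729 mean [ 0.6407 -0.238   0.0401]
side trayfloor 1346 c [ 639.7 -238.7] size [275.3 274.2] long ang 0.9 pca 92.8 z 0.005590932948641325 mean [ 0.6418 -0.2518  0.0058]
side ctrl 2405 c [544.6 418.9] size [112.4 140.2] long ang 172.6 pca 166.2 z 0.06272310806866954 mean [0.547  0.4227 0.0606]
side lidhi 2315 c [533.9 274.9] size [ 82.1 213.4] long ang 177.1 pca 176.7 z 0.3422167423933309 mean [0.536  0.2629 0.3371]
side brushpot/cone tall 685 c [639.9 200.1] size [119.8 119.7] long ang 90.0 pca 107.4 z 0.13326526475084954 mean [0.6403 0.2139 0.1256]
side green 135 [0.5156 0.4425 0.069 ] [0.4967 0.3706 0.0565] [0.5702 0.4604 0.0757]
```

View pics/2.png

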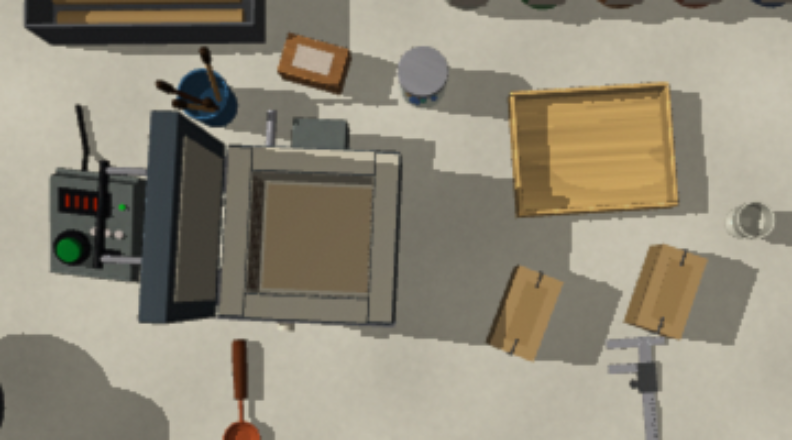

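Top view crop: sagger A is at about (525,312) and B at about (667,290), with the calipers just below B. The tray is at (595,150), the open kiln at (315,235) and the green button at (70,247). Both views agree to within 2–3 mm, so I'm moving above A.

```bash
python3 -m crank '[{"slide":[20.5,33,-5],"turn":[0,0,-2.5],"grip":1},{"slide":[20.5,33,-5],"turn":[0,0,-2.5],"grip":1},{"slide":[20.5,33,-5],"turn":[0,0,-2.5],"grip":1},{"slide":[20.5,33,-5],"turn":[0,0,-2.5],"grip":1},{"slide":[20.5,33,-5],"turn":[0,0,-2.5],"grip":1}]'
python3 -m crank '[{"slide":[20.5,33,-5],"turn":[0,0,-2.5],"grip":1},{"slide":[20.5,33,-5],"turn":[0,0,-2.5],"grip":1},{"slide":[20.5,33,-5],"turn":[0,0,-2.5],"grip":1},{"slide":[20.5,33,-5],"turn":[0,0,-2.5],"grip":1},{"slide":[20.5,33,-5],"turn":[0,0,-2.5],"grip":1}]'
```

```text
time_s: 1.22
position: [0.2396, -0.4487, 0.2682]
tcp_rot: [[-0.002, -0.015, -1.0], [-0.016, -1.0, 0.015], [-1.0, 0.016, 0.002]]
force: [0.7, -0.4, 1.2]
opening: 1.003
time_s: 1.63
position: [0.3454, -0.2764, 0.2436]
tcp_rot: [[-0.003, -0.246, -0.969], [-0.019, -0.969, 0.246], [-1.0, 0.019, -0.002]]
force: [0.7, -0.4, -0.4]
opening: 0.995
```

```bash
python3 -m crank '[{"slide":[20,32,-5],"turn":[0,0,-2],"grip":1},{"slide":[20,32,-5],"turn":[0,0,-2],"grip":1},{"slide":[20,32,-5],"turn":[0,0,-2],"grip":1},{"slide":[15,25,-4],"turn":[0,0,-1],"grip":1},{"slide":[0,0,0],"turn":[0,0,0],"grip":1}]'
cat > look.py <<'E'
from h import *
import sys
np.set_printoptions(precision=4,suppress=True)
def sag(gx,gy,zt=.072):
    K,T=cam("wrist"); im,d=bot.capture("wrist"); C=cloud(K,T,d)[d>0]
    P=C[(abs(C[:,0]-gx)<.09)&(abs(C[:,1]-gy)<.09)&(abs(C[:,2]-zt)<.006)]
    if len(P)>50:
        r=cv2.minAreaRect((P[:,:2]*1000).astype(np.float32)); b=cv2.boxPoints(r); L=max([b[1]-b[0],b[2]-b[1]],key=np.linalg.norm)
        print("sagger",len(P),np.round(r[0],1),np.round(r[1],1),"long",round(np.degrees(np.arctan2(L[1],L[0]))%180,1),"z",np.median(P[:,2]))
    s=bot.read_state(); R=s["tcp_rot"]; print("t",s["time_s"],"tcp",s["position"],"yaw_y",np.degrees(np.arctan2(R[1,1],R[0,1])),"x",R[:,0],"F",s["force"],"op",s["opening"])
    return im,d,K,T
if __name__=="__main__":
    sag(float(sys.argv[1]),float(sys.argv[2]))
E
python3 look.py .426 -.149
```

```text
time_s: 2.05
position: [0.4253, -0.1441, 0.2246]
tcp_rot: [[-0.003, -0.365, -0.931], [-0.019, -0.931, 0.365], [-1.0, 0.018, -0.004]]
force: [-0.3, 0.0, -0.5]
opening: 1.002
sagger 8460 [ 433.2 -152.2] [60.1 98.1] long 158.5 z 0.07227378564736267
t 2.1 tcp [ 0.4248 -0.1457  0.2248] yaw_y -111.37714117479398 x [-0.0028 -0.0199 -0.9998] F [ 0.0382 -0.2101 -0.2486] op 1.0007397254153751
```

```bash
python3 -m crank '[{"slide":[1,-3,-30],"turn":[0.6,0,0],"grip":1},{"slide":[0,0,-35],"turn":[0.5,0,0],"grip":1},{"slide":[0,0,-33],"turn":[0,0,0],"grip":1},{"slide":[0,0,-22],"turn":[0,0,0],"grip":1},{"slide":[0,0,0],"turn":[0,0,0],"grip":1}]'
python3 look.py .426 -.149
```

```text
time_s: 2.52
position: [0.4296, -0.1547, 0.1048]
tcp_rot: [[0.012, -0.362, -0.932], [-0.012, -0.932, 0.362], [-1.0, 0.006, -0.015]]
force: [-0.7, -0.5, -0.5]
opening: 0.997
sagger 16309 [ 445.2 -161. ] [108.1  71. ] long 74.1 z 0.07220360619615543
t 2.5667 tcp [ 0.4301 -0.1551  0.1062] yaw_y -111.21620670442945 x [ 0.0135 -0.0125 -0.9998] F [ 0.0414 -0.7787 -0.324 ] op 0.9994814769554188
```

```bash
python3 -m crank '[{"slide":[-4,6,-5],"turn":[0.7,0.8,0],"grip":1},{"slide":[0,0,0],"turn":[0,0,0],"grip":0.5},{"slide":[0,0,0],"turn":[0,0,0],"grip":0.5},{"slide":[0,0,0],"turn":[0,0,0],"grip":0.5},{"slide":[0,0,0],"turn":[0,0,0],"grip":0.5}]'
python3 -m crank '[{"slide":[0,0,0],"turn":[0,0,0],"grip":0.5},{"slide":[0,0,0],"turn":[0,0,0],"grip":0.5}]'; python3 look.py .426 -.149
```

```text
time_s: 2.98
position: [0.4274, -0.1521, 0.1057]
tcp_rot: [[0.006, -0.364, -0.931], [-0.004, -0.931, 0.364], [-1.0, 0.002, -0.007]]
force: [0.5, -0.4, -0.3]
opening: 0.783
time_s: 3.15
position: [0.4277, -0.1518, 0.1069]
tcp_rot: [[0.008, -0.365, -0.931], [-0.005, -0.931, 0.365], [-1.0, 0.002, -0.009]]
force: [0.3, -0.1, -6.2]
opening: 0.689
sagger 16563 [ 445.7 -159.5] [80.9 70.9] long 68.6 z 0.07283035086886183
t 3.2 tcp [ 0.4277 -0.1519  0.1068] yaw_y -111.37181651540317 x [ 0.0073 -0.005  -1.    ] F [-0.7404 -0.5306 -5.8686] op 0.685202555205568
```

```bash
python3 -m crank '[{"slide":[0,0,15],"turn":[0.2,0.2,0],"grip":0.5},{"slide":[0,0,15],"turn":[0,0.2,0],"grip":0.5},{"slide":[0,0,0],"turn":[0,0,0],"grip":0.5},{"slide":[0,0,0],"turn":[0,0,0],"grip":0.5},{"slide":[0,0,0],"turn":[0,0,0],"grip":0.5}]'
for i in 1 2 3; do python3 -m crank '[{"slide":[0,0,0],"turn":[0,0,0],"grip":0.5}]' | grep -E "pos|force"; done; python3 look.py .426 -.149
```

```text
time_s: 3.62
position: [0.426, -0.1508, 0.1354]
tcp_rot: [[-0.005, -0.363, -0.932], [0.001, -0.932, 0.363], [-1.0, 0.001, 0.005]]
force: [0.0, -0.2, -5.5]
opening: 0.684
position: [0.4257, -0.1505, 0.1348]
force: [-0.0, 0.8, -6.1]
position: [0.4253, -0.1504, 0.1341]
force: [-0.2, 0.5, -6.3]
position: [0.425, -0.1502, 0.1335]
force: [0.3, 0.8, -6.2]
sagger 331 [ 454.6 -162.3] [77.5 43.8] long 68.7 z 0.07281488928121624
t 3.9167 tcp [ 0.4249 -0.1501  0.1335] yaw_y -111.2783309882668 x [-0.0082  0.0034 -1.    ] F [-0.1147  0.4063 -5.6445] op 0.6884813552200643
```

```bash
python3 -m crank '[{"slide":[0,0,-12],"turn":[0,-0.2,0],"grip":0.5},{"slide":[0,0,-8],"turn":[0,-0.2,0],"grip":0.5},{"slide":[0,0,-3],"turn":[0,0,0],"grip":0.5},{"slide":[0,0,-2],"turn":[0,0,0],"grip":0.5},{"slide":[0,0,-2],"turn":[0,0,0],"grip":0.5}]'
for i in 1 2; do python3 -m crank '[{"slide":[0,0,-1],"turn":[0,0,0],"grip":0.5}]' | grep -E "pos|force|rot"; done; python3 look.py .426 -.149
```

```text
time_s: 4.33
position: [0.4252, -0.1498, 0.1059]
tcp_rot: [[-0.001, -0.363, -0.932], [0.004, -0.932, 0.363], [-1.0, -0.003, 0.002]]
force: [-0.6, 9.4, 28.5]
opening: 0.687
position: [0.4252, -0.1497, 0.1059]
tcp_rot: [[-0.0, -0.363, -0.932], [0.004, -0.932, 0.363], [-1.0, -0.003, 0.002]]
force: [-3.2, -0.8, 7.1]
position: [0.4252, -0.1496, 0.1058]
tcp_rot: [[0.0, -0.363, -0.932], [0.003, -0.932, 0.363], [-1.0, -0.003, 0.001]]
force: [-2.7, -0.4, 4.1]
sagger 16551 [ 442.9 -156.8] [81.3 70.6] long 68.5 z 0.07218570472997232
t 4.55 tcp [ 0.4252 -0.1496  0.1058] yaw_y -111.27057986412952 x [ 0.0002  0.003  -1.    ] F [-1.8811  0.9551  5.5883] op 0.683192491201747
```

```bash
python3 -m crank '[{"slide":[0,0,0],"turn":[0,0,0],"grip":1},{"slide":[0,0,0],"turn":[0,0,0],"grip":1},{"slide":[0,0,0],"turn":[0,0,0],"grip":1},{"slide":[0,0,20],"turn":[0,0,0],"grip":1},{"slide":[0,0,35],"turn":[0,0,0],"grip":1}]'
python3 -m crank '[{"slide":[0,0,40],"turn":[0,0,0],"grip":1},{"slide":[0,-25,25],"turn":[0,0,0],"grip":1},{"slide":[7,-38,0],"turn":[0,0,0],"grip":1},{"slide":[7,-38,0],"turn":[0,0,0],"grip":1},{"slide":[7,-38,0],"turn":[0,0,0],"grip":1}]'
python3 -m crank '[{"slide":[7,-38,0],"turn":[0,0,1],"grip":1},{"slide":[0,-8,0],"turn":[0,0,0],"grip":1},{"slide":[0,0,0],"turn":[0,0,0],"grip":1}]'; python3 look.py .453 -.335
```

```text
time_s: 4.97
position: [0.4248, -0.1496, 0.1591]
tcp_rot: [[-0.005, -0.363, -0.932], [0.006, -0.932, 0.363], [-1.0, -0.004, 0.007]]
force: [0.3, -0.5, 1.1]
opening: 0.959
time_s: 5.38
position: [0.4452, -0.286, 0.2341]
tcp_rot: [[-0.001, -0.353, -0.935], [0.004, -0.935, 0.353], [-1.0, -0.004, 0.002]]
force: [1.3, -0.5, -0.1]
opening: 0.999
time_s: 5.63
position: [0.4548, -0.3436, 0.2363]
tcp_rot: [[0.008, -0.342, -0.94], [-0.007, -0.94, 0.341], [-1.0, 0.004, -0.009]]
force: [0.0, 0.3, -0.0]
opening: 1.002
sagger 7425 [ 461.8 -338.8] [60.1 96.5] long 160.0 z 0.0723077919683281
t 5.6833 tcp [ 0.4549 -0.3431  0.2363] yaw_y -109.94856040762406 x [ 0.0079 -0.0071 -0.9999] F [ 1.4646 -1.0262 -0.23  ] op 1.004723322914161
```

```bash
python3 -m crank '[{"slide":[-2,8,-30],"turn":[0.4,0.4,0],"grip":1},{"slide":[0,0,-35],"turn":[0,0,0],"grip":1},{"slide":[0,0,-33],"turn":[0,0,0],"grip":1},{"slide":[0,0,-24],"turn":[0,0,0],"grip":1},{"slide":[0,0,0],"turn":[0,0,0],"grip":1}]'
python3 look.py .453 -.335
```

```text
time_s: 6.1
position: [0.4525, -0.3285, 0.1132]
tcp_rot: [[0.003, -0.339, -0.941], [-0.001, -0.941, 0.339], [-1.0, -0.0, -0.003]]
force: [-1.2, 1.3, -0.8]
opening: 0.998
sagger 18315 [ 469.5 -334.2] [107.2  85.1] long 77.7 z 0.07220018255252622
t 6.15 tcp [ 0.4529 -0.3286  0.1148] yaw_y -109.80235330505724 x [ 0.0044 -0.0016 -1.    ] F [-0.7608  1.3564  0.1194] op 0.9961832922468452
```

```bash
python3 -m crank '[{"slide":[0,-6,-9],"turn":[0,0.2,0],"grip":1},{"slide":[0,0,0],"turn":[0,0,0],"grip":0.5},{"slide":[0,0,0],"turn":[0,0,0],"grip":0.5},{"slide":[0,0,0],"turn":[0,0,0],"grip":0.5},{"slide":[0,0,0],"turn":[0,0,0],"grip":0.5}]'
python3 -m crank '[{"slide":[0,0,0],"turn":[0,0,0],"grip":0.5},{"slide":[0,0,0],"turn":[0,0,0],"grip":0.5},{"slide":[0,0,15],"turn":[0,0,0],"grip":0.5},{"slide":[0,0,15],"turn":[0,0,0],"grip":0.5},{"slide":[0,0,0],"turn":[0,0,0],"grip":0.5}]'
for i in 1 2 3; do python3 -m crank '[{"slide":[0,0,0],"turn":[0,0,0],"grip":0.5}]' | grep -E "pos|force"; done; python3 look.py .453 -.335
```

```text
time_s: 6.57
position: [0.4552, -0.3347, 0.1107]
tcp_rot: [[0.006, -0.336, -0.942], [-0.007, -0.942, 0.336], [-1.0, 0.005, -0.008]]
force: [-0.4, -0.5, 0.7]
opening: 0.781
time_s: 6.98
position: [0.4548, -0.3345, 0.1421]
tcp_rot: [[0.006, -0.337, -0.942], [-0.007, -0.942, 0.337], [-1.0, 0.004, -0.008]]
force: [-0.2, 0.1, -2.7]
opening: 0.687
position: [0.4546, -0.3344, 0.1421]
force: [-0.5, 0.1, -3.6]
position: [0.4544, -0.3343, 0.1417]
force: [0.5, 0.5, -3.4]
position: [0.4541, -0.3339, 0.141]
force: [-0.1, -0.4, -3.7]
sagger 274 [ 485.  -345.7] [77.6 44. ] long 70.3 z 0.07280334800355391
t 7.2833 tcp [ 0.454  -0.3338  0.1408] yaw_y -109.70765863860606 x [ 0.0044 -0.0052 -1.    ] F [-0.478  -0.0322 -3.5307] op 0.6869174190892171
```

B weighs about 3.5 N and A about 6.0 N, so A is the full one. B goes to the tray.

```bash
python3 -m crank '[{"slide":[0,0,25],"turn":[0.2,0.2,0],"grip":0.5},{"slide":[0,0,25],"turn":[0,0,3],"grip":0.5},{"slide":[25,12,8],"turn":[0,0,4],"grip":0.5},{"slide":[32,15,0],"turn":[0,0,4],"grip":0.5},{"slide":[32,15,0],"turn":[0,0,4],"grip":0.5}]'
python3 -m crank '[{"slide":[32,15,0],"turn":[0,0,2],"grip":0.5},{"slide":[32,15,0],"turn":[0,0,0],"grip":0.5},{"slide":[20,10,0],"turn":[0,0,0],"grip":0.5},{"slide":[0,0,0],"turn":[0,0,0],"grip":0.5}]'
python3 - <<'E'
from h import *
for n in ["top","side"]:
    f=np.load(f"{n}0.npz"); C=cloud(f["K"],f["T"],f["d"])[f["d"]>0]
    P=C[(abs(C[:,0]-.643)<.1)&(abs(C[:,1]+.247)<.125)&(C[:,2]>.035)&(C[:,2]<.046)]
    print(n,cv2.minAreaRect((P[:,:2]*1000).astype(np.float32)))
E
python3 look.py .643 -.247
```

```text
time_s: 7.7
position: [0.5369, -0.2916, 0.1958]
tcp_rot: [[-0.015, -0.081, -0.997], [0.006, -0.997, 0.081], [-1.0, -0.004, 0.015]]
force: [-0.4, -0.8, -3.6]
opening: 0.688
time_s: 8.03
position: [0.6292, -0.2458, 0.193]
tcp_rot: [[-0.012, -0.039, -0.999], [0.007, -0.999, 0.039], [-1.0, -0.007, 0.012]]
force: [0.7, 0.4, -3.1]
opening: 0.685
top ((643.2781372070312, -245.20797729492188), (167.6246795654297, 213.50253295898438), 3.249838352203369)
side ((642.972900390625, -245.8614959716797), (167.58596801757812, 222.37840270996094), 3.2719485759735107)
t 8.0833 tcp [ 0.6273 -0.2462  0.1925] yaw_y -92.24976394406907 x [-0.0152  0.0074 -0.9999] F [ 0.3829  0.0341 -3.7414] op 0.6857155463585337
```

```bash
python3 -m crank '[{"slide":[15,0,0],"turn":[-0.4,-0.9,2],"grip":0.5},{"slide":[0,0,-20],"turn":[0,0,0],"grip":0.5},{"slide":[0,0,-22],"turn":[0,0,0],"grip":0.5},{"slide":[0,0,-15],"turn":[0,0,0],"grip":0.5},{"slide":[0,0,-5],"turn":[0,0,0],"grip":0.5}]'
python3 look.py .643 -.247
```

```text
time_s: 8.5
position: [0.6384, -0.2469, 0.1259]
tcp_rot: [[-0.006, -0.002, -1.0], [0.001, -1.0, 0.002], [-1.0, -0.001, 0.006]]
force: [-0.4, -0.4, -3.6]
opening: 0.689
sagger 537 [ 669.9 -247.3] [77.4 45.8] long 89.9 z 0.07406669635421567
t 8.55 tcp [ 0.6379 -0.2468  0.1253] yaw_y -90.1349897855808 x [-0.0077  0.0014 -1.    ] F [-1.0125  0.166  -5.1044] op 0.6847499454227094
```

```bash
python3 -m crank '[{"slide":[1,0,-2],"turn":[0,-0.4,0],"grip":0.5},{"slide":[1,0,-1.5],"turn":[0,0,0],"grip":0.5}]' | grep -E "pos|force"
for i in 1 2 3 4 5; do python3 -m crank '[{"slide":[0.5,0,-1],"turn":[0,0,0],"grip":0.5}]' | grep -E "pos|force"; done; python3 look.py .643 -.247
```

```text
position: [0.6384, -0.2476, 0.1211]
force: [0.9, -0.6, -3.1]
position: [0.639, -0.2481, 0.1206]
force: [0.1, -0.0, -2.5]
position: [0.6396, -0.2485, 0.1203]
force: [-0.3, -0.6, -3.3]
position: [0.6405, -0.249, 0.1201]
force: [0.2, -0.3, -4.2]
position: [0.6414, -0.2492, 0.1198]
force: [0.4, 0.0, -3.3]
position: [0.6424, -0.2494, 0.1194]
force: [-0.2, -0.2, -3.7]
sagger 961 [ 663.9 -250.6] [79.9 66.7] long 88.7 z 0.07450012173097131
t 9.1833 tcp [ 0.6425 -0.2494  0.1193] yaw_y -90.28038934052738 x [ 0.003 -0.001 -1.   ] F [ 0.2132 -0.3687 -3.2231] op 0.6881256663882159
```

```bash
for i in 1 2 3 4; do python3 -m crank '[{"slide":[0,0,-2],"turn":[0,0,0],"grip":0.5}]' | grep -E "pos|force"; done; python3 look.py .643 -.247
```

```text
position: [0.6426, -0.2495, 0.1179]
force: [-7.4, 0.8, 10.9]
position: [0.6426, -0.2495, 0.1179]
force: [-6.0, 3.3, 13.6]
position: [0.6427, -0.2494, 0.1179]
force: [-3.7, 1.8, 5.9]
position: [0.6427, -0.2494, 0.1179]
force: [-3.8, 2.2, 5.2]
sagger 6631 [ 660.1 -250.1] [80.2 74.6] long 89.7 z 0.077561988780079
t 9.5667 tcp [ 0.6427 -0.2494  0.1179] yaw_y -90.23867611157104 x [ 0.0036 -0.0024 -1.    ] F [-2.5625  1.2882  5.6767] op 0.6876989469953979
```

```bash
python3 -m crank '[{"slide":[0,0,0],"turn":[0,0,0],"grip":1},{"slide":[0,0,0],"turn":[0,0,0],"grip":1},{"slide":[0,0,0],"turn":[0,0,0],"grip":1},{"slide":[0,0,15],"turn":[0,0,0],"grip":1},{"slide":[0,0,35],"turn":[0,0,0],"grip":1}]'
python3 -m crank '[{"slide":[0,0,40],"turn":[0,0,0],"grip":1},{"slide":[-20,10,15],"turn":[0,0,-3],"grip":1},{"slide":[-35,16,0],"turn":[0,0,-3],"grip":1},{"slide":[-35,16,0],"turn":[0,0,-3],"grip":1},{"slide":[-35,16,0],"turn":[0,0,-3],"grip":1}]'
python3 -m crank '[{"slide":[-35,16,0],"turn":[0,0,-3],"grip":1},{"slide":[-35,16,0],"turn":[0,0,-3],"grip":1},{"slide":[-20,10,0],"turn":[0,0,-3],"grip":1},{"slide":[0,0,0],"turn":[0,0,0],"grip":1}]'; python3 look.py .4255 -.149
python3 - <<'E'
from h import *
im,d=bot.capture("top"); K,T=cam("top"); C=cloud(K,T,d)[d>0]
P=C[(abs(C[:,0]-.643)<.08)&(abs(C[:,1]+.247)<.1)&(abs(C[:,2]-.078)<.006)]
if len(P)>20: print(len(P),cv2.minAreaRect((P[:,:2]*1000).astype(np.float32)),np.median(P[:,2]),P[:,2].std())
E
```

```text
time_s: 9.98
position: [0.6408, -0.2482, 0.1644]
tcp_rot: [[-0.004, -0.004, -1.0], [0.002, -1.0, 0.004], [-1.0, -0.002, 0.004]]
force: [-0.2, -0.4, -0.8]
opening: 0.958
time_s: 10.4
position: [0.525, -0.1962, 0.2308]
tcp_rot: [[0.025, -0.221, -0.975], [-0.018, -0.975, 0.22], [-1.0, 0.012, -0.029]]
force: [-0.2, -0.8, 0.4]
opening: 0.999
time_s: 10.73
position: [0.4242, -0.1478, 0.232]
tcp_rot: [[0.018, -0.379, -0.925], [-0.02, -0.925, 0.378], [-1.0, 0.012, -0.024]]
force: [-1.0, -0.8, 0.3]
opening: 1.006
sagger 7557 [ 431.5 -152.5] [60.2 94.8] long 158.6 z 0.07229677744295654
t 10.7833 tcp [ 0.4264 -0.1491  0.2323] yaw_y -112.1622102302043 x [ 0.0205 -0.0214 -0.9996] F [-0.0387 -0.6097 -0.3754] op 1.0015496113868743
828 ((639.0458984375, -249.0478515625), (61.00310134887695, 111.83061218261719), 89.44090270996094) 0.07809242299979624 0.0023311270968338123
```

```bash
python3 -m crank '[{"slide":[-1,0,-30],"turn":[1.2,1.2,1],"grip":1},{"slide":[0,0,-38],"turn":[0,0,0],"grip":1},{"slide":[0,0,-33],"turn":[0,0,0],"grip":1},{"slide":[0,0,-20],"turn":[0,0,0],"grip":1},{"slide":[0,0,0],"turn":[0,0,0],"grip":1}]'
python3 look.py .426 -.149
```

```text
time_s: 11.25
position: [0.4435, -0.1608, 0.1107]
tcp_rot: [[0.032, -0.356, -0.934], [-0.021, -0.934, 0.356], [-0.999, 0.008, -0.038]]
force: [-0.6, -0.8, -1.2]
opening: 0.999
sagger 10074 [ 448.6 -164.1] [108.4  55.5] long 73.9 z 0.07205400350687535
t 11.3 tcp [ 0.4442 -0.1613  0.112 ] yaw_y -110.8875478997488 x [ 0.0343 -0.0222 -0.9992] F [0.9337 0.0357 0.4586] op 0.9996230658828954
```

```bash
python3 -m crank '[{"slide":[-9,6,-3],"turn":[1,1.5,0],"grip":1},{"slide":[-7,5,-2],"turn":[0.3,0.6,0],"grip":1},{"slide":[0,0,0],"turn":[0,0,0],"grip":1}]'
python3 look.py .426 -.149
```

```text
time_s: 11.55
position: [0.4309, -0.1519, 0.1082]
tcp_rot: [[-0.0, -0.356, -0.935], [-0.001, -0.935, 0.356], [-1.0, 0.001, -0.0]]
force: [0.2, 1.0, -0.3]
opening: 1.0
sagger 14939 [ 442.9 -156.7] [108.   70.2] long 73.8 z 0.0721602615804598
t 11.6 tcp [ 0.4318 -0.1525  0.1086] yaw_y -110.83578556047826 x [ 0.0023 -0.0027 -1.    ] F [0.313  0.0967 0.9858] op 0.9999933096102215
```

```bash
python3 -m crank '[{"slide":[-6,3,-2],"turn":[0.2,0.2,0],"grip":1},{"slide":[0,0,0],"turn":[0,0,0],"grip":0.5},{"slide":[0,0,0],"turn":[0,0,0],"grip":0.5},{"slide":[0,0,0],"turn":[0,0,0],"grip":0.5},{"slide":[0,0,0],"turn":[0,0,0],"grip":0.5}]'
python3 -m crank '[{"slide":[0,0,0],"turn":[0,0,0],"grip":0.5},{"slide":[0,0,0],"turn":[0,0,0],"grip":0.5},{"slide":[0,0,0],"turn":[0,0,0],"grip":0.5}]'; python3 look.py .426 -.149
```

```text
time_s: 12.02
position: [0.4265, -0.1499, 0.1098]
tcp_rot: [[0.005, -0.355, -0.935], [-0.003, -0.935, 0.355], [-1.0, 0.001, -0.006]]
force: [-0.3, 0.8, 0.2]
opening: 0.779
time_s: 12.27
position: [0.4267, -0.15, 0.11]
tcp_rot: [[0.005, -0.355, -0.935], [-0.003, -0.935, 0.355], [-1.0, 0.001, -0.006]]
force: [-0.3, 0.6, -0.2]
opening: 0.687
sagger 15706 [ 442.6 -156.6] [81.  71.3] long 69.3 z 0.07217413609753755
t 12.3167 tcp [ 0.4267 -0.1499  0.11  ] yaw_y -110.80129610905412 x [ 0.0054 -0.0034 -1.    ] F [-0.1256 -0.3123  1.2091] op 0.6867228003440945
```

```bash
python3 -m crank '[{"slide":[0,0,20],"turn":[0.2,0.3,0],"grip":0.5},{"slide":[0,0,30],"turn":[0,0,0],"grip":0.5},{"slide":[0,0,35],"turn":[0,0,5],"grip":0.5},{"slide":[0,0,35],"turn":[0,0,7],"grip":0.5},{"slide":[0,0,30],"turn":[0,0,7],"grip":0.5}]'
python3 -m crank '[{"slide":[5,10,25],"turn":[0,0,7],"grip":0.5},{"slide":[8,12,10],"turn":[0,0,7],"grip":0.5},{"slide":[8,14,0],"turn":[0,0,7],"grip":0.5},{"slide":[8,14,0],"turn":[0,0,7],"grip":0.5},{"slide":[8,14,0],"turn":[0,0,7],"grip":0.5}]'
python3 look.py .426 -.149
```

```text
time_s: 12.73
position: [0.4201, -0.1462, 0.2557]
tcp_rot: [[-0.027, -0.023, -0.999], [0.009, -1.0, 0.022], [-1.0, -0.009, 0.027]]
force: [0.4, -0.7, -6.1]
opening: 0.687
time_s: 13.15
position: [0.4563, -0.0819, 0.2963]
tcp_rot: [[-0.021, 0.566, -0.824], [-0.01, -0.824, -0.566], [-1.0, -0.003, 0.023]]
force: [0.2, 0.0, -6.6]
opening: 0.684
t 13.2 tcp [ 0.4572 -0.0794  0.2961] yaw_y -55.201070030582784 x [-0.0199 -0.0072 -0.9998] F [ 1.5709  2.849  -6.7933] op 0.6920067827713879
```

```bash
python3 -m crank '[{"slide":[8,16,0],"turn":[0.2,-0.5,6.8],"grip":0.5},{"slide":[8,18,0],"turn":[0.2,-0.5,6.8],"grip":0.5},{"slide":[8,22,0],"turn":[0,0,6.8],"grip":0.5},{"slide":[8,24,0],"turn":[0,0,6.8],"grip":0.5},{"slide":[8,26,0],"turn":[0,0,6.8],"grip":0.5}]'
python3 -m crank '[{"slide":[8,26,0],"turn":[0,0,6.5],"grip":0.5},{"slide":[8,26,0],"turn":[0,0,6],"grip":0.5},{"slide":[8,26,0],"turn":[0,0,4],"grip":0.5},{"slide":[0,10,0],"turn":[0,0,0],"grip":0.5},{"slide":[0,0,0],"turn":[0,0,0],"grip":0.5}]'
python3 look.py .426 -.149
python3 - <<'E'
from h import *
K,T=cam("wrist"); im,d=bot.capture("wrist"); cv2.imwrite("pics/3.png",im[:,:,::-1])
C=cloud(K,T,d)
rim=(abs(C[...,2]-.135)<.006)&(d>0); P=C[rim]; print(len(P),P.min(0),P.max(0))
sh=(abs(C[...,2]-.050)<.006)&(d>0); P=C[sh]; print(len(P),P.min(0),P.max(0))
E
```

```text
time_s: 13.62
position: [0.493, 0.0289, 0.2901]
tcp_rot: [[-0.015, 0.937, -0.348], [-0.005, -0.348, -0.937], [-1.0, -0.012, 0.01]]
force: [0.2, -0.4, -5.2]
opening: 0.684
time_s: 14.03
position: [0.5129, 0.1256, 0.2827]
tcp_rot: [[-0.029, 0.998, -0.049], [-0.007, -0.049, -0.999], [-1.0, -0.029, 0.008]]
force: [-0.4, -0.6, -5.1]
opening: 0.69
t 14.0833 tcp [0.5128 0.1247 0.2826] yaw_y -2.843091372346222 x [-0.0293 -0.007  -0.9995] F [-0.5996  0.1542 -6.1575] op 0.6839846277187357
25777 [0.41499183 0.03138676 0.12903632] [0.68555336 0.24069914 0.1409945 ]
8631 [0.45349393 0.05122908 0.04400887] [0.77250795 0.25567633 0.05595083]
```

View pics/3.png

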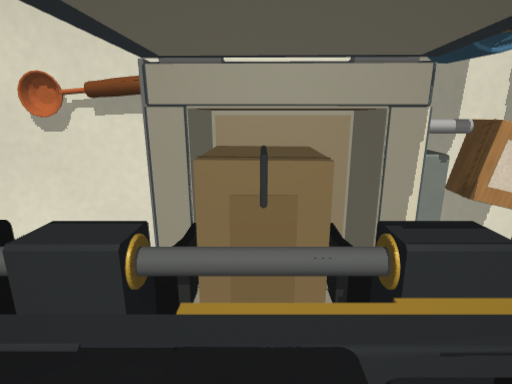

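```bash
python3 - <<'E'
from h import *
K,T=cam("wrist")
for rc in [(85,145),(85,430),(107,200),(107,380),(63,290)]: print(rc,onplane(K,T,rc,.135).round(4))
E
python3 -m crank '[{"slide":[6,0,0],"turn":[0.2,-1,0],"grip":0.5},{"slide":[6,0,0],"turn":[0.2,-0.7,0],"grip":0.5},{"slide":[0,0,0],"turn":[0,0,0],"grip":0.5}]';python3 look.py .426 -.149
```

```text
(85, 145) [0.4266 0.2168 0.135 ]
(85, 430) [0.6343 0.2056 0.135 ]
(107, 200) [0.4658 0.199  0.135 ]
(107, 380) [0.5993 0.1921 0.135 ]
(63, 290) [0.5339 0.2259 0.135 ]
time_s: 14.38
position: [0.5249, 0.1202, 0.2819]
tcp_rot: [[0.001, 0.998, -0.055], [-0.002, -0.055, -0.998], [-1.0, 0.001, 0.002]]
force: [-0.4, -0.9, -7.1]
opening: 0.687
t 14.4333 tcp [0.5243 0.1201 0.2818] yaw_y -3.1588872104930217 x [-0.001  -0.0027 -1.    ] F [ 0.5828 -0.5925 -5.0909] op 0.6873221158390402
```

```bash
python3 -m crank '[{"slide":[1,3,-20],"turn":[0.1,0,0],"grip":0.5},{"slide":[0,1,-25],"turn":[0,0,0],"grip":0.5},{"slide":[0,0,-22],"turn":[0,0,0],"grip":0.5}]';python3 look.py .426 -.149
```

```text
time_s: 14.68
position: [0.5298, 0.1215, 0.2192]
tcp_rot: [[0.015, 0.998, -0.06], [-0.001, -0.06, -0.998], [-1.0, 0.015, 0.0]]
force: [0.6, -0.3, -5.9]
opening: 0.689
t 14.7333 tcp [0.5276 0.1211 0.2151] yaw_y -3.468053237438537 x [ 0.0068 -0.0014 -1.    ] F [-0.9649 -0.313  -8.0996] op 0.6882735750911563
```

```bash
python3 -m crank '[{"slide":[-2,3,-20],"turn":[0,0.5,0.4],"grip":0.5},{"slide":[0,0,-18],"turn":[0,0.2,0],"grip":0.5},{"slide":[-1,0,-7],"turn":[0,0.2,0],"grip":0.5},{"slide":[0,0,-1],"turn":[0,0,0],"grip":0.5}]';python3 look.py .426 -.149
```

```text
time_s: 15.07
position: [0.5251, 0.1215, 0.1683]
tcp_rot: [[-0.011, 0.998, -0.058], [-0.002, -0.058, -0.998], [-1.0, -0.011, 0.002]]
force: [-0.1, 0.5, -6.3]
opening: 0.687
t 15.1167 tcp [0.5255 0.1215 0.1687] yaw_y -3.302113200583113 x [-0.01   -0.0019 -0.9999] F [-0.833  -0.8235 -6.1275] op 0.687462291298808
```

```bash
python3 -m crank '[{"slide":[0,1,-2],"turn":[0.1,-0.5,0],"grip":0.5},{"slide":[0,0,-2],"turn":[0,0,0],"grip":0.5},{"slide":[0,0,-2],"turn":[0,0,0],"grip":0.5}]'|grep -E "pos|force|rot"
for i in 1 2 3; do python3 -m crank '[{"slide":[0,0,-1.6],"turn":[0,0,0],"grip":0.5}]' | grep -E "pos|force"; done; python3 look.py .643 -.247
```

```text
position: [0.5279, 0.1221, 0.1657]
tcp_rot: [[0.006, 0.998, -0.059], [0.0, -0.059, -0.998], [-1.0, 0.006, -0.0]]
force: [-0.0, -0.1, -5.9]
position: [0.5283, 0.1222, 0.1648]
force: [-0.5, 0.3, -5.5]
position: [0.5287, 0.1222, 0.1638]
force: [0.8, -0.4, -5.9]
position: [0.529, 0.1223, 0.1625]
force: [-0.0, -1.0, -6.5]
t 15.6667 tcp [0.5289 0.1222 0.1623] yaw_y -3.3495810646579502 x [ 0.0102  0.0002 -0.9999] F [ 0.7323  0.4025 -5.8327] op 0.6840420787896746
```

```bash
python3 -m crank '[{"slide":[-1.5,0,-1],"turn":[0,0.6,0],"grip":0.5}]'|grep -E "pos|force|rot"
for i in 1 2 3 4; do python3 -m crank '[{"slide":[-0.5,0,-1.6],"turn":[0,0,0],"grip":0.5}]' | grep -E "pos|force"; done; python3 look.py .643 -.247
```

```text
position: [0.5275, 0.1223, 0.1614]
tcp_rot: [[-0.0, 0.998, -0.058], [0.0, -0.058, -0.998], [-1.0, -0.0, -0.0]]
force: [-0.5, 0.8, -5.9]
position: [0.527, 0.1222, 0.16]
force: [-4.8, -1.6, 15.2]
position: [0.5269, 0.1221, 0.16]
force: [-4.6, -0.5, 17.9]
position: [0.5268, 0.1221, 0.16]
force: [-1.8, -0.8, 7.2]
position: [0.5267, 0.1221, 0.1601]
force: [-1.8, -1.4, 5.7]
t 16.1333 tcp [0.5266 0.1221 0.1601] yaw_y -3.3564449352451335 x [ 0.0036 -0.     -1.    ] F [-1.5377 -1.218   5.2713] op 0.6849173659951363
```

```bash
python3 -m crank '[{"slide":[0,0,0],"turn":[0,0,0],"grip":1},{"slide":[0,0,0],"turn":[0,0,0],"grip":1},{"slide":[0,0,0],"turn":[0,0,0],"grip":1},{"slide":[0,0,10],"turn":[0,0,0],"grip":1},{"slide":[0,0,30],"turn":[0,0,0],"grip":1}]'
python3 -m crank '[{"slide":[0,0,35],"turn":[0,0,0],"grip":1},{"slide":[0,0,38],"turn":[0,0,0],"grip":1},{"slide":[0,0,38],"turn":[0,0,7],"grip":0.5},{"slide":[0,-2,38],"turn":[0,0,7],"grip":0.5},{"slide":[0,0,38],"turn":[0,0,7],"grip":0.5}]'
python3 -m crank '[{"slide":[0,0,38],"turn":[0,0,7],"grip":0.5},{"slide":[0,0,35],"turn":[0,0,7],"grip":0.5},{"slide":[0,0,0],"turn":[0,0,7],"grip":0.5},{"slide":[0,0,0],"turn":[0,0,7],"grip":0.5},{"slide":[0,0,0],"turn":[0,0,7],"grip":0.5}]'
python3 -m crank '[{"slide":[0,0,0],"turn":[0,0,7],"grip":0.5},{"slide":[0,0,0],"turn":[0,0,7],"grip":0.5},{"slide":[0,0,0],"turn":[0,0,7],"grip":0.5},{"slide":[0,0,0],"turn":[0,0,7],"grip":0.5}]'
python3 look.py .643 -.247
python3 - <<'E'
from h import *
np.set_printoptions(precision=4,suppress=True)
for n in ["top","side"]:
    f=np.load(f"{n}0.npz"); C=cloud(f["K"],f["T"],f["d"])[f["d"]>0]
    P=C[(C[:,2]>.325)&(C[:,2]<.36)&(C[:,1]>.285)&(C[:,1]<.34)&(abs(C[:,0]-.53)<.09)]; print(n,"bar",len(P),P.mean(0),P.min(0),P.max(0))
    P=C[(C[:,2]>.34)&(C[:,2]<.37)&(C[:,1]>.2)&(C[:,1]<.285)&(abs(C[:,0]-.53)<.12)]; print("edge",len(P),P.mean(0),P.min(0),P.max(0))
K,T=cam("wrist"); im,d=bot.capture("wrist"); cv2.imwrite("pics/4.png",im[:,:,::-1])
K,T=cam("top"); im,d=bot.capture("top"); C=cloud(K,T,d)[d>0]
P=C[(abs(C[:,0]-.525)<.07)&(abs(C[:,1]-.123)<.07)&(abs(C[:,2]-.122)<.006)]
if len(P)>20: print(len(P),cv2.minAreaRect((P[:,:2]*1000).astype(np.float32)),np.median(P[:,2]),P[:,2].std())
E
```

```text
time_s: 16.55
position: [0.5262, 0.122, 0.1997]
tcp_rot: [[0.0, 0.998, -0.059], [-0.0, -0.059, -0.998], [-1.0, 0.0, 0.0]]
force: [0.3, -0.7, -0.2]
opening: 0.954
time_s: 16.97
position: [0.5227, 0.1199, 0.3941]
tcp_rot: [[-0.007, 0.95, 0.313], [-0.003, 0.313, -0.95], [-1.0, -0.008, 0.001]]
force: [1.1, -0.0, 0.1]
opening: 0.851
time_s: 17.38
position: [0.5233, 0.1203, 0.4892]
tcp_rot: [[0.026, 0.588, 0.809], [-0.0, 0.809, -0.588], [-1.0, 0.015, 0.021]]
force: [0.3, -0.2, -0.4]
opening: 0.523
time_s: 17.72
position: [0.5216, 0.1206, 0.4946]
tcp_rot: [[0.029, 0.128, 0.991], [0.014, 0.992, -0.128], [-0.999, 0.017, 0.027]]
force: [0.1, -0.8, 0.0]
opening: 0.502
sagger 290 [ 604.1 -249.3] [42.9 63.8] long 94.0 z 0.07702918476875614
t 17.7667 tcp [0.5216 0.1205 0.4948] yaw_y 82.87185483599026 x [ 0.0298  0.0136 -0.9995] F [ 0.5885  0.0715 -0.2331] op 0.5031297728553927
top bar 296 [0.5328 0.3062 0.3393] [0.4811 0.2858 0.3309] [0.5884 0.3178 0.3453]
edge 1401 [0.531  0.2484 0.348 ] [0.4259 0.2288 0.34  ] [0.6382 0.2849 0.3553]
side bar 304 [0.5348 0.3082 0.3382] [0.4804 0.2852 0.3314] [0.5904 0.3181 0.3423]
edge 1213 [0.5351 0.2512 0.347 ] [0.4255 0.2304 0.34  ] [0.6393 0.2823 0.3515]
```

View pics/4.png

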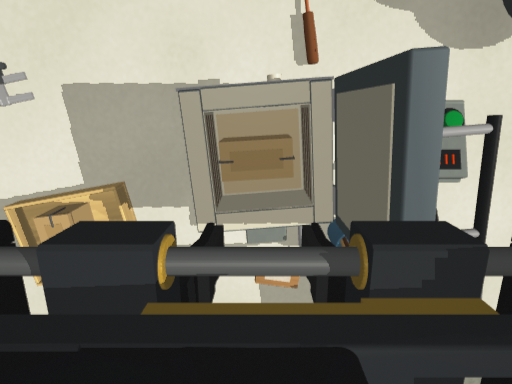

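```bash
python3 -m crank '[{"slide":[2,35,0],"turn":[-0.4,0.9,1],"grip":0.35},{"slide":[2,35,0],"turn":[-0.4,0.8,1],"grip":0.35},{"slide":[2,35,-5],"turn":[0,0,1],"grip":0.35},{"slide":[2,35,-5],"turn":[0,0,1],"grip":0.35},{"slide":[2,30,-5],"turn":[0,0,0],"grip":0.35}]'
python3 -m crank '[{"slide":[2,15,-5],"turn":[0,0,0],"grip":0.35},{"slide":[0,0,0],"turn":[0,0,0],"grip":0.35}]'
python3 look.py .643 -.247
python3 - <<'E'
from h import *
np.set_printoptions(precision=4,suppress=True)
K,T=cam("wrist"); im,d=bot.capture("wrist"); cv2.imwrite("pics/5.png",im[:,:,::-1])
C=cloud(K,T,d)
for q in bot.spot_point("wrist","kiln_lid_handle")[:2]: print(q["conf"],q["centre"],world(K,T,q["centre"],dep(d,q["centre"])))
for q in bot.outline_of("wrist","kiln_lid_handle")[:1]:
    print(q["conf"],q["centre"],q["pixels"].sum())
m=(d>0)&(C[...,2]>.325)&(C[...,2]<.36)&(C[...,1]>.295)&(C[...,1]<.34)
P=C[m]; print(len(P)); 
if len(P): print(P.mean(0),P.min(0),P.max(0)); print([ (round(x,3),P[abs(P[:,0]-x)<.005].mean(0)) for x in np.arange(.48,.6,.015) if (abs(P[:,0]-x)<.005).sum()>5])
E
```

```text
time_s: 18.28
position: [0.5323, 0.2897, 0.4821]
tcp_rot: [[0.004, 0.096, 0.995], [-0.004, 0.995, -0.096], [-1.0, -0.004, 0.004]]
force: [0.1, -0.5, -0.0]
opening: 0.356
time_s: 18.45
position: [0.5332, 0.3112, 0.4753]
tcp_rot: [[0.002, 0.096, 0.995], [-0.002, 0.995, -0.096], [-1.0, -0.002, 0.002]]
force: [0.1, -0.2, 0.7]
opening: 0.351
t 18.5 tcp [0.5332 0.31   0.4758] yaw_y 84.45590278002496 x [ 0.0018 -0.0027 -1.    ] F [-0.2894 -0.0758 -0.7103] op 0.3476792636297015
0.43 [152.9, 193.4] 13517
1591
[0.5176 0.3099 0.3397] [0.4805 0.295  0.3351] [0.5663 0.3177 0.3424]
[(np.float64(0.48), array([0.4827, 0.3127, 0.3398])), (np.float64(0.495), array([0.4941, 0.3089, 0.3396])), (np.float64(0.51), array([0.5101, 0.3115, 0.3397])), (np.float64(0.525), array([0.5249, 0.3107, 0.3398])), (np.float64(0.54), array([0.5399, 0.31  , 0.3398])), (np.float64(0.555), array([0.555 , 0.3092, 0.3398])), (np.float64(0.57), array([0.5656, 0.3095, 0.3391]))]
```

View pics/5.png

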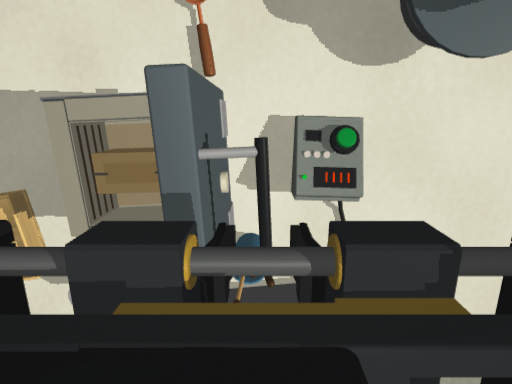

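The bar lies between the open fingers (column 265), with its centre at about y=0.310, z=0.337. I'm descending onto it.

```bash
python3 -m crank '[{"slide":[2,0,-30],"turn":[-0.1,0.1,2],"grip":0.35},{"slide":[0,0,-30],"turn":[0,0,0],"grip":0.35},{"slide":[0,0,-20],"turn":[0,0,0],"grip":0.35},{"slide":[0,0,-3],"turn":[0,0,0],"grip":0.35}]'
python3 look.py .643 -.247
```

```text
time_s: 18.98
position: [0.5379, 0.3018, 0.3983]
tcp_rot: [[0.015, 0.073, 0.997], [-0.003, 0.997, -0.073], [-1.0, -0.001, 0.015]]
force: [-0.4, 0.6, -0.1]
opening: 0.35
t 19.0333 tcp [0.5383 0.3018 0.3993] yaw_y 85.80611349056173 x [ 0.0163 -0.0024 -0.9999] F [-0.4767 -0.3002  0.1001] op 0.350819337272996
```

```bash
python3 -m crank '[{"slide":[-1,8,-2],"turn":[-0.1,0.9,0.5],"grip":0.35},{"slide":[0,2,-8],"turn":[0,0,0],"grip":0.35},{"slide":[0,0,-4],"turn":[0,0,0],"grip":0.35}]'
python3 look.py .643 -.247
```

```text
time_s: 19.28
position: [0.5396, 0.311, 0.3898]
tcp_rot: [[0.007, 0.068, 0.998], [-0.001, 0.998, -0.068], [-1.0, -0.001, 0.007]]
force: [-1.0, -0.0, 0.1]
opening: 0.356
t 19.3333 tcp [0.5395 0.311  0.3894] yaw_y 86.09922205810504 x [ 0.007  -0.0015 -1.    ] F [-0.0703 -0.2293  0.1599] op 0.34504634250112737
```

```bash
python3 -m crank '[{"slide":[-1,0,-1],"turn":[0,0.3,0.5],"grip":0.05},{"slide":[0,0,0],"turn":[0,0,0],"grip":0.05},{"slide":[0,0,0],"turn":[0,0,0],"grip":0.05},{"slide":[0,0,0],"turn":[0,0,0],"grip":0.05},{"slide":[0,0,0],"turn":[0,0,0],"grip":0.05}]'
python3 look.py .643 -.247
```

```text
time_s: 19.75
position: [0.5389, 0.3109, 0.3901]
tcp_rot: [[0.004, 0.058, 0.998], [-0.002, 0.998, -0.058], [-1.0, -0.002, 0.005]]
force: [1.1, -1.4, -2.3]
opening: 0.101
t 19.8 tcp [0.5389 0.3109 0.3901] yaw_y 86.69259139078682 x [ 0.0044 -0.0023 -1.    ] F [ 0.4602 -2.3769 -0.4917] op 0.10390114283991009
```

```bash
cat > arc.py <<'E'
from h import *
s=bot.read_state(); p=np.array(s["position"])*1000; R=s["tcp_rot"]
g=p+R[:,0]*51
u=(231-g[1])*.9987+(531-g[0])*.0506; z=g[2]-135; phi=np.degrees(np.arctan2(z,u)); r=np.hypot(u,z)
print("t",round(s["time_s"],2),"phi",round(phi,1),"theta",round(phi-21.1,1),"r",round(r,1),"latx",round((g[0]-531)*.9987-(g[1]-231)*.0506,1),"x",R[:,0].round(3),"yaw",np.degrees(np.arctan2(R[1,1],R[0,1])).round(1),"F",s["force"].round(1),"op",round(s["opening"],3),"tcp",p.round(1))
for k in range(1,6):
    a=np.radians(max(phi-4*k,21.1)); b=np.radians(max(phi-4*(k-1),21.1)) if k>1 else None
    uu,zz=216.5*np.cos(a),216.5*np.sin(a); u0,z0=(u,z) if k==1 else (216.5*np.cos(b),216.5*np.sin(b))
    print("next",round(-(uu-u0)*.0506,1),round(-(uu-u0),1),round(zz-z0,1))
E
python3 -m crank '[{"slide":[-0.7,-12,4],"turn":[0,0.2,0],"grip":0.05},{"slide":[-0.7,-14,4],"turn":[0,0,0],"grip":0.05},{"slide":[-0.7,-15,3],"turn":[0,0,0],"grip":0.05}]'; python3 arc.py
```

```text
time_s: 20.05
position: [0.5372, 0.276, 0.4012]
tcp_rot: [[0.004, 0.053, 0.999], [0.015, 0.998, -0.053], [-1.0, 0.015, 0.003]]
force: [0.5, 4.7, -0.2]
opening: 0.099
t 20.05 phi 102.1 theta 81.0 r 220.0 latx 4.1 x [ 0.004  0.015 -1.   ] yaw 86.9 F [ 0.5  4.7 -0.2] op 0.099 tcp [537.2 276.  401.2]
next -0.8 -15.6 -0.8
next -0.8 -15.0 1.6
next -0.8 -15.1 0.5
next -0.8 -15.1 -0.5
next -0.8 -15.0 -1.6
```

```bash
python3 -m crank '[{"slide":[-0.8,-15,1.5],"turn":[-0.4,0.2,0],"grip":0.05},{"slide":[-0.8,-15,1],"turn":[-0.3,0,0],"grip":0.05},{"slide":[-0.8,-15,0],"turn":[-0.2,0,0],"grip":0.05},{"slide":[-0.8,-15,-1],"turn":[-0.2,0,0],"grip":0.05},{"slide":[-0.8,-15,-2],"turn":[0,0,0],"grip":0.05}]'|grep force; python3 arc.py
```

```text
force: [1.0, 4.5, 2.9]
t 20.47 phi 83.8 theta 62.7 r 222.0 latx 4.1 x [ 0.011  0.023 -1.   ] yaw 87.1 F [1.  4.5 2.9] op 0.102 tcp [533.3 205.9 406.7]
next -0.7 -14.4 -7.6
next -0.7 -14.8 -3.2
next -0.7 -14.5 -4.2
next -0.7 -14.2 -5.2
next -0.7 -13.8 -6.2
```

```bash
python3 -m crank '[{"slide":[-0.8,-15,-4],"turn":[-0.5,0.4,0],"grip":0.05},{"slide":[-0.8,-15,-5],"turn":[-0.4,0.2,0],"grip":0.05},{"slide":[-0.8,-15,-6],"turn":[-0.4,0,0],"grip":0.05},{"slide":[-0.8,-14.5,-7],"turn":[-0.2,0,0],"grip":0.05},{"slide":[-0.8,-14.5,-8],"turn":[-0.2,0,0],"grip":0.05}]'|grep force; python3 arc.py
```

```text
force: [-0.1, 3.7, 1.7]
t 20.88 phi 62.8 theta 41.7 r 221.0 latx 3.8 x [ 0.009  0.003 -1.   ] yaw 87.1 F [-0.1  3.7  1.7] op 0.096 tcp [529.2 129.6 382.5]
next -0.6 -11.1 -11.4
next -0.6 -12.6 -8.3
next -0.6 -12.0 -9.1
next -0.6 -11.4 -10.0
next -0.5 -10.6 -10.7
```

```bash
python3 -m crank '[{"slide":[-0.8,-12.5,-8],"turn":[0,0.2,0],"grip":0.05},{"slide":[-0.8,-12.5,-9],"turn":[0,0.2,0],"grip":0.05},{"slide":[-0.8,-12,-10],"turn":[0,0,0],"grip":0.05},{"slide":[-0.8,-11.5,-10],"turn":[0,0,0],"grip":0.05},{"slide":[-0.8,-11,-11],"turn":[0,0,0],"grip":0.05}]'|grep force; python3 arc.py
```

```text
force: [2.5, 5.2, -2.4]
t 21.3 phi 42.5 theta 21.4 r 221.6 latx 3.7 x [ 0.011  0.011 -1.   ] yaw 86.9 F [ 2.5  5.2 -2.4] op 0.1 tcp [525.9  67.1 335.7]
next -0.3 -6.1 -14.9
next -0.5 -9.0 -12.1
next -0.4 -8.1 -12.7
next -0.4 -7.2 -13.3
next -0.3 -6.3 -13.7
```

```bash
python3 -m crank '[{"slide":[-0.5,-7,-10],"turn":[-0.5,0.4,0],"grip":0.05},{"slide":[-0.5,-6.5,-10],"turn":[-0.1,0.2,0],"grip":0.05},{"slide":[-0.5,-6,-10],"turn":[0,0,0],"grip":0.05},{"slide":[-0.5,-5,-10],"turn":[0,0,0],"grip":0.05}]'|grep force; python3 arc.py
```

```text
force: [1.1, 3.0, 1.7]
t 21.63 phi 29.5 theta 8.4 r 220.7 latx 3.5 x [ 0.004  0.001 -1.   ] yaw 86.7 F [1.1 3.  1.7] op 0.098 tcp [524.6  38.9 294.6]
next -0.2 -3.3 -15.5
next -0.3 -6.0 -13.9
next -0.0 -0.5 -1.4
next -0.0 -0.0 0.0
next -0.0 -0.0 0.0
```

```bash
python3 -m crank '[{"slide":[-0.3,-3,-7],"turn":[0,0.1,0],"grip":0.05},{"slide":[-0.3,-2.5,-6],"turn":[0,0,0],"grip":0.05},{"slide":[-0.2,-2,-5],"turn":[0,0,0],"grip":0.05},{"slide":[-0.2,-1.5,-4],"turn":[0,0,0],"grip":0.05}]'|grep force; python3 arc.py|head -1
for i in 1 2 3; do python3 -m crank '[{"slide":[0,-0.7,-2.5],"turn":[0,0,0],"grip":0.05}]' | grep -E "pos|force"; done
```

```text
force: [2.0, 2.7, 1.7]
t 21.97 phi 22.6 theta 1.5 r 220.0 latx 3.3 x [ 0.002 -0.    -1.   ] yaw 86.7 F [2.  2.7 1.7] op 0.102 tcp [523.9  27.9 270.5]
position: [0.5241, 0.0277, 0.2697]
force: [-7.2, 6.6, 34.5]
position: [0.524, 0.0277, 0.2698]
force: [-4.5, 5.4, 23.4]
position: [0.5239, 0.0276, 0.2698]
force: [-3.2, 4.4, 16.9]
```

```bash
python3 -m crank '[{"slide":[0,0,0],"turn":[0,0,0],"grip":0.4},{"slide":[0,0,0],"turn":[0,0,0],"grip":0.4},{"slide":[0,0,0],"turn":[0,0,0],"grip":0.4},{"slide":[0,0,15],"turn":[0,0,0],"grip":0.4},{"slide":[0,0,25],"turn":[0,0,0],"grip":0.3}]'
python3 -m crank '[{"slide":[0,0,35],"turn":[0,0,0],"grip":0},{"slide":[0,-30,20],"turn":[0,0,0],"grip":0},{"slide":[0,-40,0],"turn":[0,0,0],"grip":0},{"slide":[0,-40,0],"turn":[0,0,0],"grip":0},{"slide":[0,-30,0],"turn":[0,0,0],"grip":0}]'|grep pos
python3 - <<'E'
from h import *
np.set_printoptions(precision=4,suppress=True)
ims=[]
for n in ["top","side"]:
    K,T=cam(n); im,d=bot.capture(n); ims.append(im); C=cloud(K,T,d)[d>0]
    P=C[(abs(C[:,0]-.525)<.1)&(abs(C[:,1]-.13)<.09)&(C[:,2]>.14)&(C[:,2]<.19)]
    A=np.c_[P[:,:2]-[.525,.13],np.ones(len(P))]; k=np.linalg.lstsq(A,P[:,2],rcond=None)[0]; res=P[:,2]-A@k; g=abs(res)<.004; k=np.linalg.lstsq(A[g],P[g,2],rcond=None)[0]
    print(n,g.sum(),"lid slope x,y, z",k)
    for q in bot.spot_point(n,"start_button_top")[:2]: print(q["conf"],q["centre"],world(K,T,q["centre"],dep(d,q["centre"])))
    for q in bot.spot_point(n,"kiln_lid_handle")[:1]: print(q["conf"],q["centre"],world(K,T,q["centre"],dep(d,q["centre"])))
    i=im[d>0].astype(int); g=(i[:,1]>i[:,0]*1.6)&(i[:,1]>i[:,2]*1.5)&(i[:,1]>50)&(abs(C[:,1]-.45)<.035)&(abs(C[:,0]-.51)<.035)
    print("green",g.sum(),C[g].mean(0),np.median(C[g],0),C[g].min(0),C[g].max(0))
cv2.imwrite("pics/6.png",cv2.resize(np.hstack([ims[0][60:320,60:440],ims[1][100:360,150:512]])[:,:,::-1],None,fx=1.07,fy=1.07))
E
```

```text
time_s: 22.63
position: [0.5187, 0.0264, 0.3059]
tcp_rot: [[-0.013, 0.053, 0.999], [-0.002, 0.999, -0.053], [-1.0, -0.003, -0.013]]
force: [0.5, -0.8, -0.6]
opening: 0.34
position: [0.5172, -0.1142, 0.365]
top 4819 lid slope x,y, z [-0.0001  0.0054  0.1665]
0.69 [203.3, 100.4] [0.5099 0.4449 0.0701]
0.58 [193.3, 242.3] [0.5299 0.0352 0.1681]
green 93 [0.5102 0.4453 0.0695] [0.5106 0.445  0.0699] [0.4965 0.4308 0.0566] [0.5254 0.4656 0.0793]
side 3703 lid slope x,y, z [-0.0002  0.005   0.1657]
0.67 [350.3, 315.9] [0.5156 0.4462 0.0707]
0.79 [186.3, 274.9] [ 0.4544 -0.1449 -0.0023]
green 130 [0.5123 0.4473 0.0687] [0.5126 0.4477 0.069 ] [0.4969 0.4316 0.0552] [0.5267 0.4607 0.0763]
```

View pics/6.png

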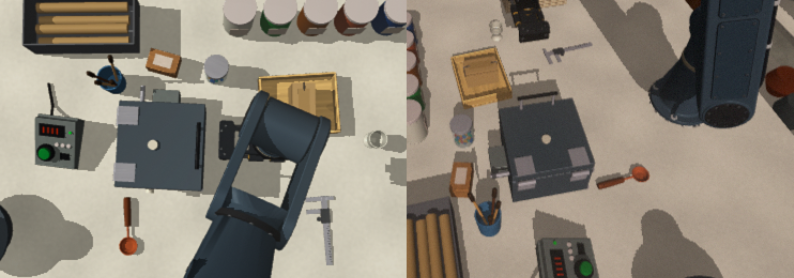

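The picture shows the lid flat and shut: its top is at z=0.166 and level in both views. Both saggers are where they belong. The green button is at about (0.511, 0.446, 0.070), so I'll press it next.

```bash
python3 -m crank '[{"slide":[0,30,0],"turn":[0,0,0],"grip":0},{"slide":[0,40,0],"turn":[0,0,0],"grip":0},{"slide":[0,40,0],"turn":[0,0,0],"grip":0},{"slide":[0,40,0],"turn":[0,0,0],"grip":0},{"slide":[0,40,0],"turn":[0,0,0],"grip":0}]'|grep pos
python3 -m crank '[{"slide":[0,40,0],"turn":[0,0,0],"grip":0},{"slide":[0,40,0],"turn":[0,0,0],"grip":0},{"slide":[0,40,0],"turn":[0,0,0],"grip":0},{"slide":[0,40,0],"turn":[0,0,0],"grip":0},{"slide":[0,40,0],"turn":[0,0,0],"grip":0}]'|grep pos
python3 -m crank '[{"slide":[0,40,0],"turn":[0,0,0],"grip":0},{"slide":[0,40,-15],"turn":[0,0,0],"grip":0},{"slide":[0,40,-20],"turn":[0,0,0],"grip":0},{"slide":[0,35,-20],"turn":[0,0,0],"grip":0},{"slide":[0,0,-20],"turn":[0,0,0],"grip":0}]';python3 look.py .5 .5
```

```text
position: [0.5154, 0.0832, 0.3621]
position: [0.5079, 0.2917, 0.361]
time_s: 24.6
position: [0.4995, 0.4566, 0.2926]
tcp_rot: [[-0.015, 0.01, 1.0], [-0.001, 1.0, -0.01], [-1.0, -0.001, -0.015]]
force: [0.3, -0.8, 0.4]
opening: 0.005
sagger 821 [516.6 443.6] [34.5 37.5] long 178.4 z 0.06931406639980853
t 24.65 tcp [0.4972 0.4531 0.2872] yaw_y 89.43294473749843 x [-0.0239 -0.0091 -0.9997] F [-0.8587 -0.8738 -2.3405] op 0.004569685857408137
```

```bash
python3 -m crank '[{"slide":[6,-3,-30],"turn":[0.3,-0.8,0],"grip":0},{"slide":[5,-3,-30],"turn":[0.2,-0.6,0],"grip":0},{"slide":[0,0,-30],"turn":[0,0,0],"grip":0},{"slide":[0,0,-15],"turn":[0,0,0],"grip":0},{"slide":[0,0,0],"turn":[0,0,0],"grip":0}]';python3 look.py .8 .8
python3 - <<'E'
from h import *
K,T=cam("wrist"); im,d=bot.capture("wrist"); C=cloud(K,T,d)
i=im.astype(int); g=(i[...,1]>i[...,0]*1.6)&(i[...,1]>i[...,2]*1.5)&(i[...,1]>50)&(d>0)&(abs(C[...,0]-.511)<.04)&(abs(C[...,1]-.446)<.04)
P=C[g]; print(len(P),P.mean(0),P.min(0),P.max(0)) if len(P) else print("none")
E
```

```text
time_s: 25.07
position: [0.5004, 0.4506, 0.1779]
tcp_rot: [[-0.002, -0.004, 1.0], [-0.006, 1.0, 0.004], [-1.0, -0.006, -0.002]]
force: [-0.2, -0.4, -0.3]
opening: 0.005
t 25.1167 tcp [0.5005 0.4508 0.179 ] yaw_y 90.21360696548844 x [-0.0018 -0.0051 -1.    ] F [-0.2511 -0.7699 -0.3929] op 0.008056036056087967
471 [0.4996103  0.44659636 0.07163128] [0.48943048 0.43265784 0.05484806] [0.50547276 0.45901537 0.13416879]
```

```bash
python3 -m crank '[{"slide":[5,-3,-5],"turn":[0.2,0,0],"grip":0},{"slide":[5,-2,-10],"turn":[0,0,0],"grip":0},{"slide":[1,0,-10],"turn":[0,0,0],"grip":0}]'
for i in 1 2 3 4; do python3 -m crank '[{"slide":[0.3,0,-3],"turn":[0,0,0],"grip":0}]' | grep -E "pos|force"; done
```

```text
time_s: 25.42
position: [0.5163, 0.4485, 0.1622]
tcp_rot: [[0.014, -0.005, 1.0], [0.008, 1.0, 0.005], [-1.0, 0.008, 0.014]]
force: [0.2, 0.8, -0.5]
opening: 0.004
position: [0.5171, 0.448, 0.1585]
force: [-0.7, -0.3, -0.3]
position: [0.5181, 0.448, 0.1556]
force: [0.4, 0.5, -0.4]
position: [0.5187, 0.4478, 0.1524]
force: [-0.2, -0.9, -0.6]
position: [0.5192, 0.4478, 0.1493]
force: [-0.6, 0.3, -0.8]
```

```bash
python3 -m crank '[{"slide":[-5,-1,0],"turn":[-0.3,0.5,0],"grip":0},{"slide":[-4,-1,0],"turn":[-0.1,0.3,0],"grip":0}]'
for i in 1 2 3 4; do python3 -m crank '[{"slide":[0,0,-3],"turn":[0,0,0],"grip":0}]' | grep -E "pos|force"; done;python3 look.py .8 .8
```

```text
time_s: 25.92
position: [0.5101, 0.4455, 0.1485]
tcp_rot: [[-0.0, -0.003, 1.0], [0.001, 1.0, 0.003], [-1.0, 0.001, -0.0]]
force: [-0.1, -0.3, -0.5]
opening: 0.005
position: [0.5094, 0.4456, 0.1459]
force: [-0.2, 0.2, 0.5]
position: [0.5092, 0.4457, 0.1431]
force: [0.8, -0.7, 2.7]
position: [0.5096, 0.4459, 0.1405]
force: [0.2, -1.2, 3.9]
position: [0.5103, 0.4458, 0.1381]
force: [0.2, -2.0, 4.7]
t 26.3 tcp [0.5104 0.4458 0.1377] yaw_y 90.26227569620534 x [ 0.0034  0.0011 -1.    ] F [ 0.9412 -1.4838  4.4013] op 0.003409037299188949
```

```bash
for i in 1 2 3; do python3 -m crank '[{"slide":[-0.3,0,-2.5],"turn":[0,0,0],"grip":0}]' | grep -E "pos|force"; done
```

```text
position: [0.5107, 0.4458, 0.1369]
force: [-3.9, -2.8, 20.6]
position: [0.5107, 0.4458, 0.137]
force: [-4.0, -2.8, 18.5]
position: [0.5106, 0.4458, 0.1372]
force: [-2.3, -3.2, 13.8]
```

The button has bottomed out: travel is over 6 mm and the force jumped to about 20 N. I'll retract and run a last check before handing in.

```bash
python3 -m crank '[{"slide":[0,0,5],"turn":[0,0,0],"grip":0},{"slide":[0,0,20],"turn":[0,0,0],"grip":0},{"slide":[0,0,35],"turn":[0,0,0],"grip":0},{"slide":[0,0,40],"turn":[0,0,0],"grip":0},{"slide":[0,0,40],"turn":[0,0,0],"grip":0}]'
python3 -m crank '[{"slide":[-20,0,20],"turn":[0,0,0],"grip":0},{"slide":[-20,0,0],"turn":[0,0,0],"grip":0},{"slide":[0,0,0],"turn":[0,0,0],"grip":0},{"slide":[0,0,0],"turn":[0,0,0],"grip":0},{"slide":[0,0,0],"turn":[0,0,0],"grip":0}]'
python3 - <<'E'
from h import *
np.set_printoptions(precision=4,suppress=True)
ims=[]
for n in ["top","side"]:
    K,T=cam(n); im,d=bot.capture(n); ims.append(im); C=cloud(K,T,d)[d>0]
    P=C[(abs(C[:,0]-.525)<.1)&(abs(C[:,1]-.13)<.09)&(abs(C[:,2]-.166)<.008)]
    A=np.c_[P[:,:2]-[.525,.13],np.ones(len(P))]; print(n,len(P),"lid",np.linalg.lstsq(A,P[:,2],rcond=None)[0])
    P=C[(abs(C[:,0]-.64)<.075)&(abs(C[:,1]+.247)<.095)&(abs(C[:,2]-.078)<.005)]
    if len(P)>50: print("B",len(P),cv2.minAreaRect((P[:,:2]*1000).astype(np.float32)),np.median(P[:,2]))
cv2.imwrite("pics/7.png",cv2.resize(np.hstack([ims[0][60:320,60:440],ims[1][100:384,150:512][:260]])[:,:,::-1],None,fx=1.07,fy=1.07))
s=bot.read_state(); print(s["time_s"],s["qvel"],s["force"])
E
```

```text
time_s: 26.97
position: [0.5028, 0.4426, 0.2701]
tcp_rot: [[-0.02, -0.003, 1.0], [-0.01, 1.0, 0.003], [-1.0, -0.01, -0.02]]
force: [0.1, 0.9, -0.0]
opening: 0.006
time_s: 27.38
position: [0.4655, 0.4455, 0.3014]
tcp_rot: [[-0.004, -0.003, 1.0], [0.003, 1.0, 0.003], [-1.0, 0.003, -0.004]]
force: [-0.5, 0.3, 0.3]
opening: 0.003
top 5170 lid [0.0009 0.0055 0.1666]
B 809 ((638.9541625976562, -248.89962768554688), (61.00875473022461, 111.92748260498047), 89.26673126220703) 0.07807701360913
side 3816 lid [-0.0006  0.0064  0.1658]
B 402 ((639.2603149414062, -249.46499633789062), (113.44546508789062, 64.36526489257812), 0.9899821281433105) 0.0772070487019012
27.4833 [-0.1783  0.4603  0.0802 -0.0021 -0.0172  0.0996] [ 0.304  -0.4513  0.507 ]
```

View pics/7.png

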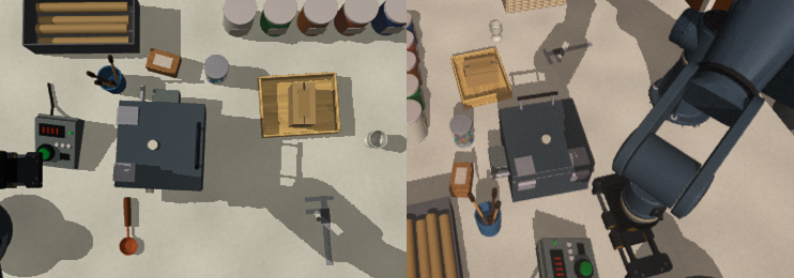

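```bash
python3 -c "
from rig import bot
print(bot.hand_in())"
```

```text
the job is handed in; nothing more can be done
None
```

The job is done and handed in at about 27.5 s of the 72 s allowed. It reports no verdict, so the results below are from my own last checks.

- **Weighing:** I lifted both saggers. A pulled about 6.0 N and B about 3.5 N, so A is the full one.
- **Sagger B (lighter):** It stands level in the tray. Its top is at z ≈ 0.078 m, and its position has not shifted since I set it down.
- **Sagger A (full):** I set it down level on the kiln shelf, with contact at the expected height. The wrist picture showed it upright, but a top-camera check of its position gave no result because the arm was in the way.
- **Lid:** I brought it down by the handle to its stop. Its top is at z ≈ 0.166 m, which matches shut. A slope of about 0.005 rad shows in both views, with the hinge side higher. That is not the direction of a lid left open, so I took it as calibration error.
- **Button:** It went in about 7 mm until it bottomed out (about 5 N spring force, then a jump to about 20 N). The arm then backed off, touching nothing.

Setting sagger A back down after weighing gave a brief 28 N reading at the wrist, and the lid meeting its stop gave about 35 N. Neither set-down in its final place read over 18 N.

The other things looked unmoved in the last picture, though I did not measure them. It also shows a pale rectangular outline in front of the tray. I took it for light falling through a gap in the arm's shadow and did not check.

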